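# Vent the vacuum leak-test stand and hold its test cover up

## Robot

A 6-joint arm with a two-finger parallel gripper is mounted at the origin on the work surface. World frame = base frame: x ahead of the robot, y to its left, z up, the work surface at z = 0. Lengths are in m, angles in rad, forces in N, time in s.
With the tool pointing down it reaches from about 0.275 to 0.825 m from the base axis. Payload 4.9 kg.
Tool frame: the origin (TCP) lies midway between the tips of the shut fingers; the grasp point (between the pads) lies 19 mm behind it (grip_point_offset is the distance from the TCP to the grasp point, in m); z points along the fingers, y is the line along which they close (so a half turn about z gives the same grasp; the last joint's range is limited). The gripper opens to 85 mm and grips with 20 to 120 N. Pads are 22 mm wide; open, the fingers measure 114 mm over their backs; the gripper's body (76 mm by 85 mm) begins 54 mm behind the grasp point. The pads swing forward as they close: fully open they stand 13 mm farther back than shut.
Start: joints at [1.118, 0.326, -0.193, 1.052, 0, 1.437], TCP at [0.172, 0.522, 0.231] pointing down, gripper open.
Joint ranges: [-2.65, 2.65], [-0.97, 1.79], [-1.3, 1.35], [-1.93, 2.1], [-1.47, 1.37], [-3.14, 3.14]. Speed limits (rad/s): [2.57, 2.57, 3.14, 3.14, 3.14, 3.14].

## Interface

Orientations are given as a rotation vector (axis times angle).
In Python, from cell import * gives the robot as it stands. Calls block until the motion is done:
- movep(position, orientation): joint-space move of the TCP to a pose.
- move_l(position, velocity=0.15, rot=None, until_force=None): straight line of the TCP; rot=None keeps the orientation; velocity is the mean speed in m/s. With until_force (N) it stops when the force on the tool has changed by that much, and returns True; else False.
- set_joints(angles): joint-space move.
- let_go() and grab(newtons=None): open the fingers fully, or close them until they stop; newtons is the grip in N (None keeps the last).
- sleep(seconds).
- ik(position, orientation): joint angles nearest the present ones, or None.
- get_state(): the state.
- grab_frame(name): name is "scene" or "top" or "wrist"; returns a dict with "img" (420x560x3 uint8, red, green, blue), "fx", "fy", "cx", "cy" (pixels), "cam_to_world" (4x4, takes a point from camera to world coordinates); the wrist camera has in their place "T_tool_cam" (4x4, takes a point from camera to tool coordinates, whose origin is the TCP and whose axes are the flange's). Camera axes: x right, y down, z forward; pixel columns grow to the right and rows downward; lengths in m; the calibration is good to about 2 mm. A picture is of the moment at which its call begins: read the wrist's pose just before it. There is no depth.
A pose or a line that the arm cannot do raises MotionError and nothing moves.
- sign_off(): hands the job in; it is judged then, once.
Trained networks look in the newest picture that a camera, given by its name, has taken for a name from the list of things; names that differ only in an ending like _2 or _b are one class to them, and where a whole thing is asked for, a point or a joint stands for the part that bears it (a point fixed in the world has none). Each returns a list of dicts, best first, with "score" (0 to 1); they miss things now and then, are a little off and sometimes report something else, mostly with a low value. They report only what shows in the picture. A call takes as long as a camera call. They do not tell look-alikes from the thing itself.
- spot_in(camera, name): "centre" ([column, row] in pixels, amid what is visible of it).
- silhouettes(camera, name): "mask" (420x560 bool, what is visible of it) and "centre" ([column, row] in pixels, amid what is visible of it).
- tip_of(camera, name): "centre" ([column, row] in pixels: a listed point, or the origin of a listed thing).
The state is a dict: "clock": time; "q": joint angles; "joint_velocities": joint speeds; "tau": joint torques, N m; "position": TCP position; "eef_rot": TCP orientation; "contact_force": force on the tool from outside, world axes, zero at the start; "wrist_torque": the same for the moment, N m; "finger_gap": opening from 0.0 (shut) to 1.0 (fully open); "grasp_force": force on a finger pad.
Only numpy, scipy, OpenCV 4.12 (cv2) and the standard library are available. Lean on these libraries where they do the work, as an engineer would, in place of code of your own. Each camera call takes 0.05 s, during which the arm holds its last target. There are 200 camera calls.

## Task

The vacuum leak test of the runway-light housing is over: let air in gently by turning the lever of the vent valve (the valve whose pipe ends in the small bronze silencer, on the side to your right as you face the stand from the robot) from shut to half way, 45 degrees, and let go of it; the pump valve on the other side stays shut. Only then take the round test cover by its bow handle and lift it straight up, level all the way, until it is about 10 cm above the housing. Finish while holding it there over the housing, steady and level, so that a colleague can look at the seal from below; leave the other things on the bench alone.

Things in the scene. Friction and masses are not known exactly. Their poses are not given: they have to be found in the camera images.
- stand: Fixed leak-test stand: grey base plate 200 x 460 x 10 mm; in its middle the ribbed cast-aluminium light housing (flange 196 mm, rim 115 mm above the bench, bore 136 mm); on each side a pipe along y, 55 mm above the bench, with a brass ball valve: vent branch to -y, pump branch to +y (with a 50 mm dial gauge, top 125 mm above the bench). Origin on the bench under the housing's centre, z up.
- rim (a point): Centre of the housing's rim, 115 mm above the bench, where the cover's seal rests; axes as stand.
- vent_stem (a point): Point on the upright turning axis of the vent valve, at the height of the middle of its lever's sleeve (91.5 mm above the bench); fixed, 185 mm from the housing's centre; axes as stand. The pipe of this branch ends in a bronze-coloured silencer, 26 mm thick and 46 mm long.
- vent_grip (a point): Middle of the black sleeve on the vent valve's lever, 75 mm out from the stem; it turns with the lever. The sleeve is 62 mm long, 20 mm wide and 10 mm thick, lies level, 91.5 mm above the bench, free space below it down to the base plate. The point's -x axis points along the lever from the stem outwards, y across the sleeve, z up.
- vent_valve (a joint): Lever angle of the vent valve, rad: 0 = shut, lever square to the pipe, pointing to the stand's -x; grows counter-clockwise from above; 0.785 = half way; 1.571 = fully open, lever in line with the pipe, pointing away from the housing. Stops at both ends; stays where it is left, dry friction 0.25 N m (about 3.5 N at the sleeve). Starts within 0.07 of shut.
- pump_valve (a joint): Lever angle of the pump valve (same make of valve, on the stand's +y branch, pipe ending in a bare steel hose coupling): 0 = shut, lever pointing to the stand's +x. It is shut, within 0.05, and stays so.
- cover: Round test cover, loose, lying on the housing's rim: aluminium disc 176 mm across, 8 mm thick; under it a flat black rubber seal 166 mm across, 3 mm thick, and a spigot 124 mm across reaching 6 mm into the bore. Origin at the centre of the seal's underside, z up, x along its bow handle. 0.45 to 0.75 kg, balanced about its centre.
- cover_grip (a point): Middle of the cover's bow handle: a round steel bar of 12 mm diameter, 100 mm long between its two posts, along the cover's x; 51 mm above the cover's origin, with its lower side 34 mm above the disc.
- screwdriver: Bystander: screwdriver with blue handle, 190 mm long, lying in front of the stand (robot side). Origin under its middle, x along it.
- spanner: Bystander: steel spanner, 170 mm long, lying behind the stand. Origin under its middle, x along it.
- tester: Bystander: white pocket tester 85 x 48 x 20 mm, in front of the vent valve. Origin under its middle, x along it.
- seal_box: Bystander: cardboard box of seals 70 x 100 x 45 mm, in front of the pump valve (robot side). Origin under its middle.
- multimeter: Bystander: orange and black multimeter 180 x 88 x 50 mm, right of the stand. Origin under its middle, x along it.
- squeeze_pump: Bystander: hand vacuum pump, pistol-shaped, about 190 x 120 x 36 mm, right of the stand. Origin on the bench under its barrel, x along the barrel.
- light_top: Bystander: the light's own upper casting, an aluminium disc 160 mm across and 24 mm high with two dark prism windows and no handle, left of the stand. Origin under its centre.
Things that resemble listed ones, but are neither listed nor needed, are in the scene too. There is more than one size of the cover; the job needs the smallest.

How it is judged:
On the way, in this order (a step that is already met when the one before it is completed fails the run):
1. the vent valve stands half open (45 degrees, within about 12) and its lever has been let go, the cover still on the rim (value of joint vent_valve between 0.58 and 0.99 rad and contact force between the fingers and vent_valve below 0.3 N and z of cover in the frame of rim below 0.006 m), for 0.3 s.
2. the cover is in the air, level, 6 to 15 cm above the rim and over the housing (z of cover in the frame of rim between 0.06 and 0.15 m and angle between cover's own z axis and vertical below 0.087 rad and horizontal distance between cover and rim below 0.04 m), for 0.2 s.
At the end, for the whole second after the job is handed in: Fingers hold the cover clear of the stand, its seal 60 to 150 mm above the rim, within 40 mm of the housing's axis, level within 5 degrees and still (under 20 mm/s, 0.1 rad/s); the vent valve stands at 0.58 to 0.99 rad (45 degrees within 12) and the pump valve is shut (under 0.15 rad) (all of step 2 and value of joint vent_valve between 0.58 and 0.99 rad and contact force between the fingers and cover above 1 N and contact force between cover and stand below 0.2 N and linear speed of cover below 0.02 m/s and angular speed of cover below 0.1 rad/s and value of joint pump_valve below 0.15 rad); the arm keeps its last pose, push and grip.
It fails at once if the cover is raised while the vent valve is still shut (z of cover in the frame of rim above 0.006 m and value of joint vent_valve below 0.5 rad).
It fails at once if the cover is tipped by more than 14 degrees (angle between cover's own z axis and vertical above 0.25 rad).
It fails at once if the pump valve is opened (value of joint pump_valve above 0.2 rad).
It fails at once if another thing on the bench is shifted by more than 30 mm (distance of any of screwdriver, spanner, tester, seal_box, multimeter, squeeze_pump, light_top from where it was at the start of the episode above 0.03 m).
It also fails if it takes over 48 s, if anything falls off the work surface, if the arm or the gripper's body presses on something with over 40 N, if the wrist force passes 120 N, or if a joint passes its speed limit or range.

## Working session

There is one attempt and no reset: what is moved stays moved. The work goes in short steps, each a Python script; the robot and the scene stay as the last script left them, time stands still between calls to the robot, and variables do not carry over. Pictures are saved under pics/ and viewed, at most 10 in all, crops included, and the job is handed in when it is done.

```bash
mkdir -p pics; cat > h.py <<'E'
from cell import *
import numpy as np, cv2
from scipy.spatial.transform import Rotation as R
def save(f,name): cv2.imwrite('pics/'+name,f['img'][:,:,::-1])
def plane(f,px,z,T=None):
    T=np.array(f['cam_to_world']) if T is None else T
    d=T[:3,:3]@np.array([(px[0]-f['cx'])/f['fx'],(px[1]-f['cy'])/f['fy'],1])
    o=T[:3,3]; return o+d*(z-o[2])/d[2]
def proj(f,p,T=None):
    T=np.array(f['cam_to_world']) if T is None else T
    c=T[:3,:3].T@(np.array(p)-T[:3,3]); return [f['fx']*c[0]/c[2]+f['cx'],f['fy']*c[1]/c[2]+f['cy']]
E
python3 - <<'E'
from h import *
for c in ('scene','top'):
    f=grab_frame(c); save(f,c+'0.png')
    print(c,np.round(f['cam_to_world'],3).tolist(),f['fx'])
    for n,z in (('stand',0),('rim',.115),('vent_stem',.0915),('vent_grip',.0915),('cover',.115),('cover_grip',.166)):
        for d in tip_of(c,n)[:4]: print(n,np.round(d['score'],2),np.round(d['centre']),np.round(plane(f,d['centre'],z),3))
    for n in ('pump_valve','vent_valve','tester','seal_box','multimeter','screwdriver'):
        for d in spot_in(c,n)[:4]: print(n,np.round(d['score'],2),np.round(d['centre']),np.round(plane(f,d['centre'],.02),3))
print(get_state()['clock'],get_state()['eef_rot'])
E
```

```text
scene [[0.819, 0.32, -0.476, 1.253], [0.573, -0.435, 0.694, -1.05], [0.015, -0.842, -0.54, 0.954], [0.0, 0.0, 0.0, 1.0]] 513.4299417009786
stand 0.62 [309. 234.] [0.609 0.123 0.   ]
rim 0.46 [225. 257.] [ 0.563 -0.238  0.115]
vent_stem 0.93 [283. 241.] [ 0.629 -0.064  0.091]
vent_stem 0.68 [312. 190.] [0.551 0.229 0.092]
vent_grip 0.67 [264. 220.] [ 0.526 -0.009  0.092]
vent_grip 0.66 [260. 235.] [ 0.56  -0.08   0.092]
cover 0.96 [258. 169.] [0.348 0.201 0.115]
cover 0.74 [164. 245.] [ 0.396 -0.294  0.115]
cover 0.62 [314. 208.] [0.629 0.105 0.115]
cover_grip 0.91 [255. 153.] [0.33  0.212 0.166]
cover_grip 0.74 [313. 192.] [0.622 0.106 0.166]
cover_grip 0.72 [163. 228.] [ 0.395 -0.289  0.166]
cover_grip 0.47 [311. 206.] [0.654 0.04  0.166]
pump_valve 0.42 [348. 188.] [0.591 0.422 0.02 ]
vent_valve 0.75 [266. 235.] [0.519 0.011 0.02 ]
vent_valve 0.43 [312. 204.] [0.539 0.255 0.02 ]
tester 0.57 [223. 254.] [ 0.471 -0.138  0.02 ]
tester 0.47 [299. 240.] [0.614 0.051 0.02 ]
seal_box 0.64 [285. 186.] [0.401 0.3   0.02 ]
seal_box 0.28 [264. 236.] [0.518 0.004 0.02 ]
multimeter 0.91 [116. 3
[... 381 characters left out ...]
.] [ 0.565 -0.078  0.091]
cover 0.79 [172. 306.] [0.244 0.308 0.115]
cover 0.74 [246. 172.] [0.608 0.115 0.115]
cover 0.67 [359. 284.] [ 0.301 -0.192  0.115]
cover_grip 0.86 [361. 285.] [ 0.302 -0.187  0.166]
cover_grip 0.7 [244. 163.] [0.621 0.114 0.166]
cover_grip 0.64 [164. 306.] [0.249 0.316 0.166]
pump_valve 0.84 [177. 166.] [0.647 0.328 0.02 ]
vent_valve 0.79 [314. 179.] [ 0.606 -0.08   0.02 ]
tester 0.72 [333. 221.] [ 0.48  -0.134  0.02 ]
seal_box 0.95 [191. 238.] [0.432 0.282 0.02 ]
multimeter 0.73 [442. 260.] [ 0.366 -0.448  0.02 ]
screwdriver 0.9 [270. 230.] [0.454 0.049 0.02 ]
screwdriver 0.29 [312. 182.] [ 0.595 -0.073  0.02 ]
1.3 [ 4.98565529e-01  3.10177414e+00 -8.85166443e-06]
```

View pics/scene0.png

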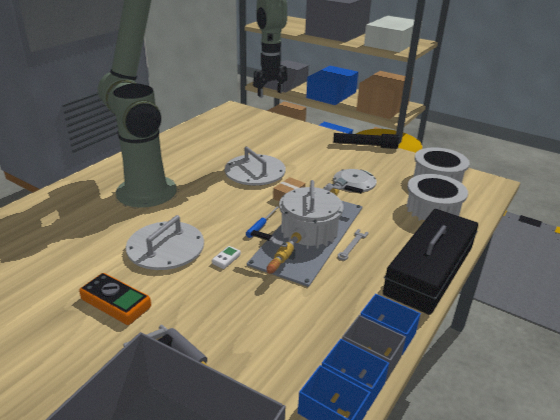

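View pics/top0.png

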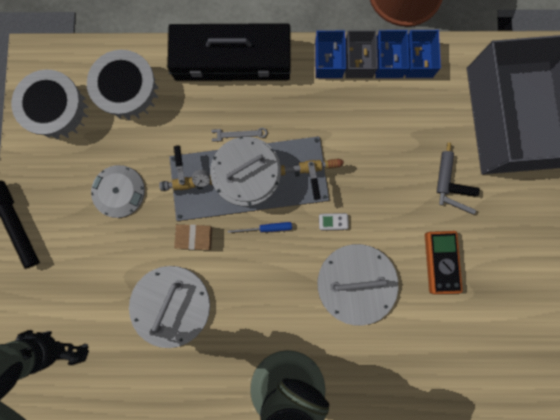

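The scene and top images show three covers. They are at scene (314,208) on the housing, and (258,169) and (164,245) loose on the bench and bigger. `light_top` is at top (118,190). There are two valves: vent at top (314,170), bronze silencer at (335,163), sleeve towards the robot, and pump at top (178,170) with the gauge. I choose the cover on the housing and the valve at top (314,170), and will check both close up with the wrist camera.

```bash
cat >> h.py <<'E'
def down(a): # tool y axis at angle a+90deg from... tool x at angle a, pointing down
    return (R.from_euler('z',a)*R.from_euler('x',np.pi)).as_rotvec()
def wframe():
    s=get_state(); f=grab_frame('wrist')
    M=np.eye(4); M[:3,:3]=R.from_rotvec(s['eef_rot']).as_matrix(); M[:3,3]=s['position']
    f['cam_to_world']=M@np.array(f['T_tool_cam']); return f
E
python3 - <<'E'
from h import *
print(np.round(grab_frame('wrist')['T_tool_cam'],3).tolist())
for a in (0,np.pi,np.pi/2,-np.pi/2):
    q=ik([0.5,0.02,0.40],down(a)); print(a,None if q is None else np.round(q,2))
a=min((0,np.pi),key=lambda a:abs(ik([0.5,0.02,0.40],down(a))[5]) if ik([0.5,0.02,0.40],down(a)) is not None else 99)
move_l([0.172,0.522,0.38],.25,); movep([0.5,0.02,0.40],down(a))
f=wframe(); save(f,'w0.png'); print(a,np.round(f['cam_to_world'],3).tolist(),f['fx'])
for n,z in (('rim',.115),('vent_stem',.0915),('vent_grip',.0915),('cover',.115),('cover_grip',.166)):
    for d in tip_of('wrist',n)[:4]: print(n,np.round(d['score'],2),np.round(d['centre']),np.round(plane(f,d['centre'],z),4))
print(get_state()['clock'])
E
```

```text
[[0.001, -0.948, -0.318, 0.081], [1.0, 0.001, 0.0, 0.001], [-0.0, -0.318, 0.948, -0.143], [0.0, 0.0, 0.0, 1.0]]
0 [-0.11  0.18  0.04  1.43  0.    3.03]
3.141592653589793 [-0.11  0.18  0.04  1.43  0.   -0.11]
1.5707963267948966 [-0.11  0.18  0.04  1.43  0.    1.46]
-1.5707963267948966 [-0.11  0.18  0.04  1.43  0.   -1.68]
3.141592653589793 [[-0.002, 0.948, 0.317, 0.42], [1.0, 0.002, 0.001, 0.021], [0.0, 0.317, -0.948, 0.542], [0.0, 0.0, 0.0, 1.0]] 360.21306078977074
vent_stem 0.87 [213. 256.] [ 0.6347 -0.0669  0.0915]
vent_grip 0.72 [202. 206.] [ 0.5621 -0.0775  0.0915]
cover 0.58 [348. 249.] [0.6131 0.1132 0.115 ]
cover 0.23 [168. 134.] [ 0.4661 -0.1059  0.115 ]
cover_grip 0.65 [360. 267.] [0.6127 0.1177 0.166 ]
4.5417
```

View pics/w0.png

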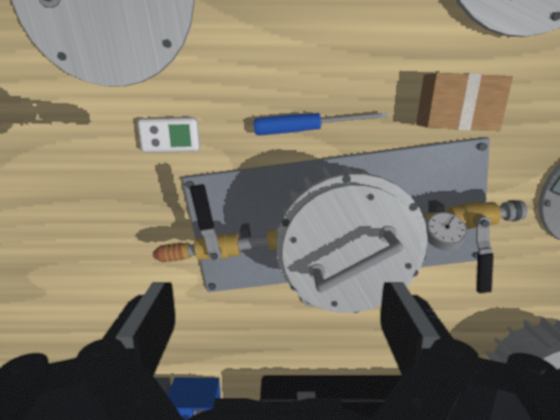

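The close view shows the vent valve's stem at (212,250), its sleeve at (202,207) pointing to the robot, and the bronze silencer at (172,253). The chosen cover sits on the housing at (350,245), with its bow handle running from (318,280) to (400,242). Measured distances fit the description: stem to centre 0.181 m against 0.185, and stem to grip 0.073 m against 0.075. I turn the lever now.

```bash
python3 - <<'E'
from h import *
stem=np.array([0.6352,-0.0673]); a0=np.deg2rad(188.3); r=.074; z=.0735
def pose(a): return [*(stem+r*np.array([np.cos(a),np.sin(a)])),z]
p=pose(a0); movep([p[0],p[1],.19],down(a0))
print(move_l(p,.12,until_force=10), get_state()['contact_force'])
grab(25); s=get_state(); print(s['finger_gap'],s['grasp_force'],s['contact_force'])
for k in np.linspace(0,np.deg2rad(43.8),7)[1:]:
    move_l(pose(a0+k),.06,rot=down(a0+k))
s=get_state(); print(s['position'],s['contact_force'],s['clock'])
let_go(); s=get_state(); print(s['contact_force'],s['finger_gap'])
move_l([*s['position'][:2],.30],.2)
c=[0.53,.075,.40]; movep(c,down(np.pi))
f=wframe(); save(f,'w1.png')
for n,z in (('vent_stem',.0915),('vent_grip',.0915),('cover',.115),('cover_grip',.166)):
    for d in tip_of('wrist',n)[:3]: print(n,np.round(d['score'],2),np.round(d['centre']),np.round(plane(f,d['centre'],z),4))
print(get_state()['clock'])
E
```

```text
False [0.28747963 0.63628843 0.45600893]
0.22554529580720803 29.100865423679352 [-0.45336514 -0.73127661  2.62608964]
[ 0.5897631  -0.12514521  0.0737002 ] [-0.68490394  0.55639684  5.17098147] 9.0667
[-0.3228733   0.01414907  0.04571478] 1.0019029709647436
vent_stem 0.71 [170. 235.] [ 0.6323 -0.0688  0.0915]
vent_grip 0.82 [124. 207.] [ 0.5924 -0.1261  0.0915]
cover 0.8 [307. 227.] [0.6123 0.113  0.115 ]
cover_grip 0.8 [312. 244.] [0.6131 0.1143 0.166 ]
12.3917
```

View pics/w1.png

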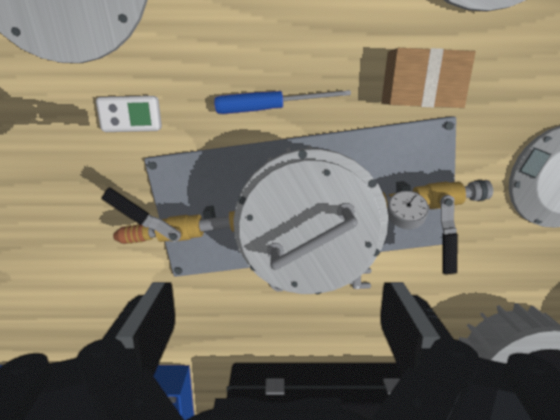

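The lever now stands at about 47°, with its sleeve at (124,207), and is released. The cover is still on the rim and the pump lever at (450,250) is unchanged. The bow bar runs from (275,263) to (351,217). I look from closer, aligned with it.

```bash
python3 - <<'E'
from h import *
f=wframe(); A=plane(f,(275,262),.166); B=plane(f,(351,217),.166); d=B-A; a=np.arctan2(d[1],d[0])
print(A,B,np.linalg.norm(d),(A+B)/2,np.rad2deg(a))
m=(A+B)/2; print(np.round(ik([.613,.114,.27],down(a)),2))
movep([.613,.114,.27],down(a)); f=wframe(); save(f,'w2.png')
for n,z in (('cover',.115),('cover_grip',.166)):
    for e in tip_of('wrist',n)[:3]: print(n,np.round(e['score'],2),np.round(e['centre']),np.round(plane(f,e['centre'],z),4))
print(proj(f,[.613,.114,.166]),proj(f,A),proj(f,B))
E
```

```text
[0.6358462 0.0722382 0.166    ] [0.58083814 0.15634281 0.166     ] 0.10049613531715472 [0.60834217 0.1142905  0.166     ] 123.18642609118749
[0.07 0.45 0.09 1.21 0.   1.06]
cover 0.8 [275. 188.] [0.6108 0.1158 0.115 ]
cover 0.54 [387. 204.] [0.6998 0.1571 0.115 ]
cover_grip 0.96 [277. 210.] [0.6137 0.1148 0.166 ]
[np.float64(275.40742282249875), np.float64(210.15268985598422)] [np.float64(270.4905983907645), np.float64(269.19208269768484)] [np.float64(269.89206903364715), np.float64(135.47522731334072)]
```

View pics/w2.png

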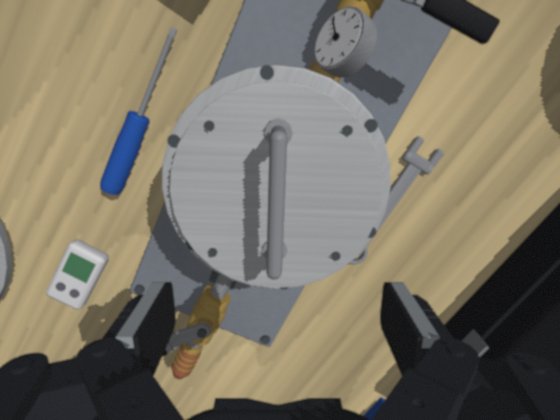

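The bar runs from (280,130) to (275,272), between the two finger pads and nearly parallel to them. The network's grip point at (277,210) lies on the bar. I grasp it, lift straight up by 10 cm, and look.

```bash
python3 - <<'E'
from h import *
f=wframe(); A=plane(f,(275,270),.166); B=plane(f,(279.5,132),.166); d=B-A; a=np.arctan2(d[1],d[0])
print(A,B,np.linalg.norm(d),np.rad2deg(a))
m=(np.array([.6137,.1148])*2+((A+B)/2)[:2])/3; print(m)
z=.166-.019+.001
movep([*m,.25],down(a)); print(move_l([*m,z],.1,until_force=10)); s=get_state(); print(s['position'],s['contact_force'])
grab(70); s=get_state(); print(s['finger_gap'],s['grasp_force'],s['contact_force'],s['wrist_torque'])
move_l([*m,z+.02],.04); s=get_state(); print(s['finger_gap'],s['grasp_force'],s['contact_force'],s['wrist_torque'])
move_l([*m,z+.10],.08); sleep(.5); s=get_state(); print(s['position'],s['grasp_force'],s['contact_force'],s['wrist_torque'],s['clock'])
f=grab_frame('scene'); save({'img':cv2.resize(f['img'][120:320,180:420],None,fx=2.5,fy=2.5)},'s3.png')
for n,z in (('cover',.215),('vent_grip',.0915)):
    for e in tip_of('scene',n)[:3]: print(n,np.round(e['score'],2),np.round(e['centre']),np.round(plane(f,e['centre'],z),4))
E
```

```text
[0.63961311 0.07319752 0.166     ] [0.58539187 0.16176437 0.166     ] 0.10384618562644071 121.47525578703893
[0.61330083 0.11569365]
False
[0.61388196 0.1157351  0.14876419] [0.1041548  0.27538428 0.01156154]
0.11475621249870079 68.27400326728821 [-4.20366181 -2.31095754  5.3025682 ] [-0.42792567  0.88491384 -0.05682519]
0.11883760070770787 68.12966108322144 [ 0.53719278 -0.19018406 -6.72962013] [-0.02942709  0.02899254  0.01161464]
[0.61326712 0.1156983  0.24793175] 68.13015818595886 [ 0.23132208  0.24096419 -6.26303634] [-0.01427049 -0.00642951  0.02315817] 18.0333
cover 0.88 [311. 180.] [0.6204 0.0886 0.215 ]
cover 0.72 [164. 245.] [ 0.499  -0.3854  0.215 ]
cover 0.56 [255. 172.] [0.459  0.0333 0.215 ]
vent_grip 0.79 [258. 250.] [ 0.597  -0.1375  0.0915]
```

View pics/s3.png

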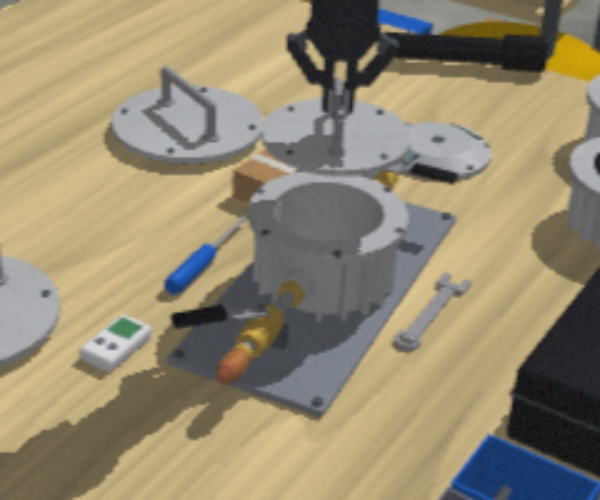

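The cover is held about 10 cm above the open housing at crop (337,135). It looks level, the load of 6.3 N (0.64 kg) fits, and the wrist moment is near zero. The vent lever is still half way, and the bystanders in view have not moved.

```bash
python3 -c "
from h import *
print(sign_off())"
```

```text
the job is handed in; nothing more can be done
None
```

I turned the vent valve to about 47° (measured by camera) and let go of it, then lifted the cover about 10 cm above the housing; it was steady and looked level when I handed the job in, and no verdict came back.

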